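# Index the weld-sample shuttle tray to its datum stop

### The job

In the shuttle tray, slide the carrier that stands in front of the dark datum stop fully into the empty near station, then slide the carrier with the round tube fully home against the stop and hold it pressed there for a good second with a steady push of 10 N, never more than 13 N. Last, slide the remaining carrier fully to the far wall, into the station that the tube carrier left, so that it blocks the way back. Do not ram or force any carrier, and leave the sleeve and collet behind the tray where they stand.

Things in the scene. Friction and masses are not known exactly. Their poses are not given: they have to be found in the camera images.
- tray: Fixed square aluminium tray, 144 mm outside, 124 mm inside, 2 x 2 stations centred at (+-31, +-31) mm. Origin: middle of the square's underside; x (far) and y (left) along its walls, turned -0.55 to -0.05 rad from the world's. Floor 5 mm up; walls 10 mm thick, 18 mm high, with lips reaching 5 mm inward over the carriers' flanges: they slide but cannot lift out. A carrier touching a wall is centred 32 mm off the middle.
- datum_stop: Dark steel housing with two bright screws, 60 x 12 mm, top 28 mm over the table, closing off the far left station, which runs 11 mm further to +y than the others. Origin: centre of its underside, at (32, 79, 5) mm in the tray. Its rigid stop pad, 34 mm wide, is screwed out toward -y by an amount not measured: a tube carrier touching it is centred at y = 32 to 42 mm in the tray. Find it by feel.
- empty_station (a point): Middle of the near left station, empty at the start: (-31, 31, 5) mm in the tray. The laser head hangs over the table to the left of the tray, from 0.25 m up: keep the wrist off it, leaning the tool a little to the right (-y) if need be.
- tube_carrier: Steel carrier with a round tube, 25 mm diameter, upright in its middle; starts far right. All carriers: flange 60 x 60 x 7 mm, corners rounded 5 mm; 46 mm square step up to 13 mm; fixed sample from 13 to 43 mm above the underside, to push or grip. Origin: centre of underside, on the tray floor; axes as the tray's. 0.17 to 0.35 kg, drag under 2 N; some 4 mm play in all between carriers and walls.
- block_carrier: The same carrier with a square upright block, 22 x 22 mm. Starts far left (in front of the datum stop) or near right; the bar carrier is in the other place.
- bar_carrier: The same carrier with a thin upright bar, 10 mm along its x and 30 mm along its y. Starts far left or near right.
- sleeve: Bystander: loose ground sleeve, 25 mm diameter, 30 mm high, standing 25 mm beyond the tray's far wall; origin at the centre of its underside.
- collet: Bystander: loose spring collet, 26 mm diameter, 34 mm high, beside the sleeve beyond the tray's far wall; origin at the centre of its underside.
Not all that is in view belongs to the job. Leave any red look-alike of the bar_carrier alone.

How it is judged:
By the outcome, as a careful person would: the job done as asked, in the order asked, and still so for the second after the job is handed in, with the robot touching nothing.
It also fails if it takes over 72 s, if anything falls off the work surface, if the arm or the gripper's body presses on something with over 40 N, if the wrist force passes 120 N, or if a joint passes its speed limit or range.

### The arm

A 6-joint arm with a two-finger parallel gripper is mounted at the origin on a cart in front of the work surface, level with it; the furniture and walls round the work are solid. World frame = base frame: x ahead of the robot, y to its left, z up, the work surface at z = 0. Lengths are in mm, angles in rad, forces in N, time in s.
With the tool pointing down it reaches from about 350 to 875 mm from the base axis. Payload 4.2 kg.
Tool frame: the origin (TCP) lies at the very end of the fingers, on their centre line; the grasp point (between the pads) lies 19 mm behind it (pinch_z is the distance from the TCP to the grasp point, in mm); z points along the fingers, y is the line along which they close (so a half turn about z gives the same grasp; the last joint's range is limited). The gripper opens to 87 mm and grips with 3 to 60 N. Pads are 19 mm wide; open, the fingers measure 117 mm over their backs; the gripper's body (75 mm by 190 mm) begins 51 mm behind the grasp point.
Start: joints at [-1.089, 0.385, 0.008, 0, -1.194, -0.259], TCP at [138.118, -609.526, 198.95] pointing down, gripper open.
Joint ranges: [-3.14, 3.14], [-1.21, 2.06], [-1.07, 1.41], [-3.16, 2.05], [-2.99, -0.16], [-3.1, 3.1]. Speed limits (rad/s): [2.79, 2.79, 3.14, 3.14, 3.14, 3.14].

### API

Orientations are given as a unit quaternion [w, x, y, z].
In Python, from bench import * gives the robot as it stands.
- The arm moves only by the shell command python3 -m inch 'ROWS'. ROWS is JSON, a list of rows, each a list of 7 numbers: the shift along the tool's x, y, z in mm, then the turn, a rotation vector about the tool's x, y, z in degrees, then the finger opening in mm, from 0 to 87. A call has exactly 10 rows; each row shifts and turns the commanded pose from where the row before left it, along the tool's axes as they then stand; what a row does not reach is not made up. A row lasts 1/8 s, in which the tool goes at most 62.5 mm and 10.7 degrees, less where a joint would pass 70% of its speed; a pose out of reach is approached as far as the arm can. A call with a gripper value outside its range is refused whole. The fingers move at their own pace and stop on an object; the grip force is fixed at half the most. Time passes only in rows, so rows that do not move let the fingers close, or fill a call up. It gives the time, the measured TCP pose, the force, the opening and the grip force at its end, in the units of the state.
- sense(): the state, without advancing time (a new reading comes with each control period).
- read_camera(name): name is "side" or "top" or "wrist"; returns the picture (480x640x3 uint8, red, green, blue); there is no depth.
- calibration(name): a dict with "fx", "fy", "cx", "cy" (pixels), "extrinsics" (4x4, takes a point from camera to world coordinates). Camera axes: x right, y down, z forward; pixel columns grow to the right and rows downward; lengths in mm; the calibration is good to about 2 mm. A picture is of the moment at which its call begins: read the wrist's pose just before it. calibration takes no time and is no camera call; for the wrist camera it gives the pose at the moment of the call.
- sign_off(): hands the job in; it is judged then, once.
The state is a dict: "clock": time; "joints": joint angles; "joint_vel": joint speeds; "tau": joint torques, N m; "tcp_pos": TCP position; "tool_rot": TCP orientation; "ft_force": force on the tool from outside, world axes, zero at the start; "moment": the same for the moment, N m; "width": opening from 0.0 (shut) to 1.0 (fully open); "grasp_force": force on a finger pad.
Only numpy, scipy, OpenCV 4.12 (cv2) and the standard library are available. Lean on these libraries where they do the work, as an engineer would, in place of code of your own. Each camera call takes 0.05 s, during which the arm holds its last target. There are 200 camera calls.

## Working session

There is one attempt and no reset: what is moved stays moved. The work goes in short steps, Python scripts to look and compute and a shell command to move; the robot and the scene stay as the last step left them, time stands still between calls to the robot, and variables do not carry over. Pictures are saved under pics/ and viewed, at most 10 in all, crops included, and the job is handed in when it is done.

```bash
ls; mkdir -p pics; python3 - <<'E'
from bench import *
import cv2,numpy as np
s=sense();print(s)
ims=[]
for n in ["side","top"]:
    im=read_camera(n);cv2.imwrite(f"pics/{n}0.png",im[:,:,::-1]);c=calibration(n);print(n,c['fx'],c['cx'],c['cy'],np.round(c['extrinsics'],3).tolist())
E
```

```text
pics
{'clock': 0.0, 'joints': array([-1.08941808e+00,  3.85535764e-01,  6.61751237e-03, -4.73923937e-04,
       -1.19397510e+00, -2.58586895e-01]), 'joint_vel': array([-0.00042288, -0.00124525, -0.00062191,  0.00057502,  0.00224637,
       -0.00031237]), 'tau': array([ 2.36866526e-05, -3.90663493e+01,  1.87399489e+01,  4.21994135e+00,
        1.08723639e-02, -1.87197857e-04]), 'tcp_pos': array([ 137.95348744, -608.91989221,  197.87266231]), 'tool_rot': array([-1.73800205e-04, -1.11078485e-01,  9.93811060e-01,  1.05720570e-03]), 'ft_force': array([ 0.54296593,  0.13998372, -0.05456528]), 'moment': array([0.05604515, 0.00609453, 0.05296434]), 'grasp_force': 0.0, 'width': 0.9999900924905737}
side 528.782384063534 317.7975351206286 240.41529419712367 [[0.986, -0.081, 0.146, 437.58], [-0.167, -0.499, 0.85, -652.698], [0.004, -0.863, -0.506, 487.695], [0.0, 0.0, 0.0, 1.0]]
top 513.6416108975432 321.57293770794683 234.22228019831502 [[-0.01, -0.985, 0.173, 430.949], [-0.999, 0.015, 0.029, 71.299], [-0.031, -0.173, -0.984, 879.626], [0.0, 0.0, 0.0, 1.0]]
```

View pics/top0.png

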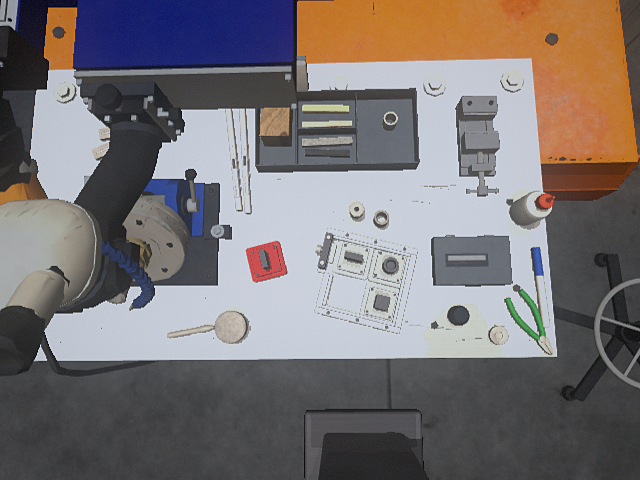

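View pics/side0.png

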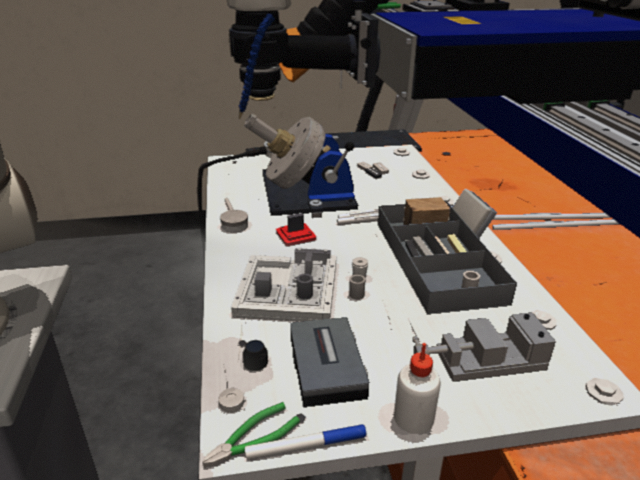

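Top view: the tray is centred at about (367,283), with the datum stop at (325,250) on its left. The bar carrier stands far left (353,257), in front of the stop. The tube is far right (390,265) and the block near right (382,302). The near left station is empty, and the red look-alike is at (266,262). Side view: the laser head bottom is at about (262,95).

```bash
cat > h.py <<'E'
from bench import *
import numpy as np, cv2
from scipy.spatial.transform import Rotation as R
def ray(c,u,v):
    E=np.array(c['extrinsics']);d=E[:3,:3]@np.array([(u-c['cx'])/c['fx'],(v-c['cy'])/c['fy'],1.]);return E[:3,3],d
def onplane(c,u,v,z):
    o,d=ray(c,u,v);return o+d*(z-o[2])/d[2]
def tri(c1,p1,c2,p2):
    o1,d1=ray(c1,*p1);o2,d2=ray(c2,*p2)
    A=np.c_[d1,-d2];t=np.linalg.lstsq(A,o2-o1,rcond=None)[0]
    a,b=o1+d1*t[0],o2+d2*t[1];return (a+b)/2,np.linalg.norm(a-b)
def toolR(s=None):
    q=(s or sense())['tool_rot'];return R.from_quat([q[1],q[2],q[3],q[0]])
E
python3 - <<'E'
from h import *
c=calibration('top');s=calibration('side')
for n,p,z in [('FL',(331,231),18),('FR',(418,250),18),('NR',(403,333),18),('NL',(315,315),18),('tube',(390,265),48),('bar',(353,257),48),('block',(382,302),48)]:
    print(n,np.round(onplane(c,*p,z)))
print(tri(c,(130,295),s,(262,95)),tri(c,(390,265),s,(305,277)))
im=cv2.imread('pics/top0.png')[215:345,290:440];cv2.imwrite('pics/crop1.png',cv2.resize(im,None,fx=5,fy=5,interpolation=cv2.INTER_CUBIC)[:600])
E
```

```text
FL [588.  81.  18.]
FR [553. -65.  18.]
NR [416. -35.  18.]
NL [447. 109.  18.]
tube [525. -14.  48.]
bar [539.  45.  48.]
block [466.   0.  48.]
(array([485.95824752, 338.06684668, 222.17426267]), np.float64(30.140338522682033)) (array([526.79227568, -14.59256618,  47.29691729]), np.float64(3.424952693870625))
```

```bash
python3 - <<'E'
from h import *
w=calibration('wrist');s=sense();r=toolR(s)
E=np.array(w['extrinsics']);print('cam in tool',r.inv().apply(E[:3,3]-s['tcp_pos']),'\n',(r.inv().as_matrix()@E[:3,:3]).round(3),w['fx'])
E
```

```text
cam in tool [  74.11396917    0.60084347 -184.90921634] 
 [[ 0.001 -0.962 -0.273]
 [ 1.     0.001  0.001]
 [-0.    -0.273  0.962]] 405.99170637315984
```

```bash
python3 -m inch '[[-36.5,46.7,0,0,0,0,87],[-36.5,46.7,0,0,0,0,87],[-36.5,46.7,0,0,0,0,87],[-36.5,46.7,0,0,0,0,87],[-36.5,46.7,0,0,0,0,87],[-36.5,46.7,0,0,0,0,87],[-36.5,46.7,0,0,0,0,87],[-36.5,46.7,0,0,0,0,87],[-36.5,46.7,0,0,0,0,0],[-36.5,46.7,0,0,0,0,0]]'
python3 -m inch '[[-36.5,46.7,0,0,0,0,0],[-36.5,46.7,0,0,0,0,0],[0,0,0,0,0,8.3,0],[0,0,0,0,0,8.3,0],[0,0,0,0,0,8.3,0],[0,0,0,0,0,0,0],[0,0,0,0,0,0,0],[0,0,0,0,0,0,0],[0,0,0,0,0,0,0],[0,0,0,0,0,0,0]]'
python3 - <<'E'
from h import *
s=sense();print(s['tcp_pos'],toolR(s).as_matrix().round(3),s['ft_force'],s['joints'])
c=calibration('wrist');im=read_camera('wrist');cv2.imwrite('pics/w1.png',im[:,:,::-1])
import json;c['extrinsics']=np.array(c['extrinsics']).tolist();json.dump({k:(v if isinstance(v,list) else float(v)) for k,v in c.items()},open('w1.json','w'))
E
```

```text
clock: 1.35
tcp_pos: [391.1, -71.5, 199.1]
tool_rot: [0.0, -0.111, 0.994, 0.0]
ft_force: [1.1, -0.7, 0.3]
width: 0.859
grasp_force: 0.0
clock: 2.6
tcp_pos: [441.5, 33.8, 199.0]
tool_rot: [0.0, 0.106, 0.994, 0.0]
ft_force: [0.8, 0.4, -0.3]
width: 0.004
grasp_force: 0.0
[441.46809606  33.75878663 198.97627067] [[-0.978  0.21   0.   ]
 [ 0.21   0.978  0.   ]
 [-0.     0.    -1.   ]] [ 0.83979062  0.42716701 -0.30881461] [ 4.45581342e-01  6.89794005e-02 -4.11932390e-01  8.37385594e-06
 -1.08982448e+00 -2.22795138e+00]
```

View pics/w1.png

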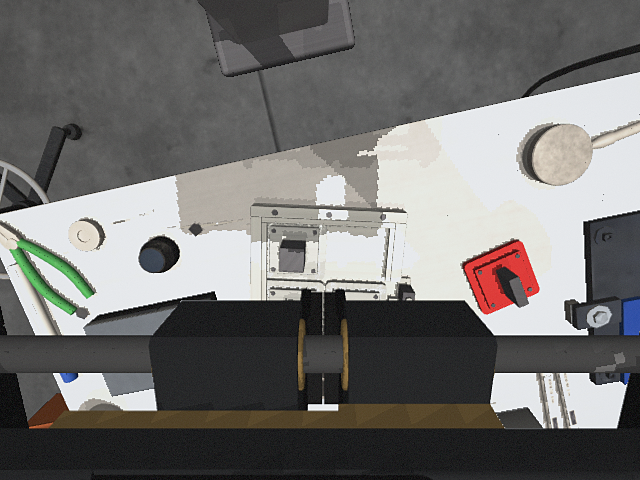

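The wrist image is flipped: near is up, and the gripper hides everything below row 300. It shows the block at (293,250), the tray's near wall at row 205 and the stop at (405,292). I'll move over the far side, lower, to see the whole tray.

```bash
python3 -m inch '[[-38,11,16,0,0,0,0],[-38,11,16,0,0,0,0],[-37,10,16,0,0,0,0],[0,0,0,0,0,0,0],[0,0,0,0,0,0,0],[0,0,0,0,0,0,0],[0,0,0,0,0,0,0],[0,0,0,0,0,0,0],[0,0,0,0,0,0,0],[0,0,0,0,0,0,0]]'
python3 - <<'E'
from h import *
s=sense();print(s['ft_force'])
c=calibration('wrist');im=read_camera('wrist');cv2.imwrite('pics/w2.png',im[:,:,::-1])
import json;json.dump({k:np.array(v).tolist() for k,v in c.items()},open('w2.json','w'))
E
```

```text
clock: 3.9
tcp_pos: [558.6, 41.3, 151.0]
tool_rot: [0.0, 0.106, 0.994, 0.0]
ft_force: [-0.4, 0.4, -1.0]
width: 0.005
grasp_force: 0.0
[-0.39926856  0.39123656 -0.96296594]
```

View pics/w2.png

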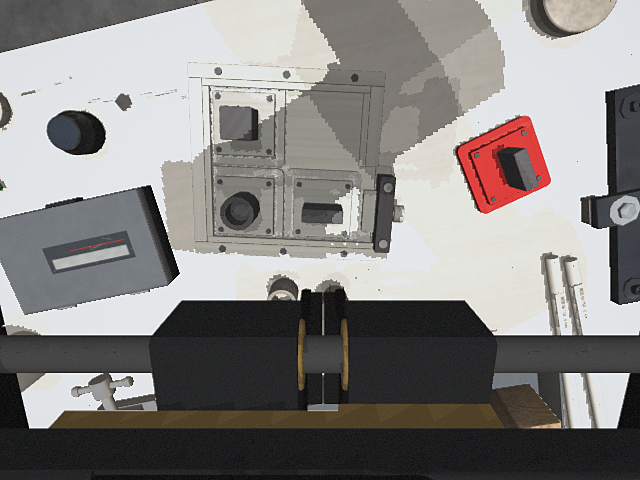

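Tray outer corners are roughly (189,62), (386,71), (388,258) and (195,241). The bar is at (322,212), the tube at (240,208), the block at (240,123), the stop at (385,213). The sleeve and collet are at row ~287. I'll zoom in to get precise pixels.

```bash
python3 - <<'E'
import cv2
im=cv2.imread('pics/w2.png')[50:274,180:410];cv2.imwrite('pics/w2c.png',cv2.resize(im,None,fx=2.6,fy=2.6,interpolation=cv2.INTER_CUBIC))
E
```

```text
(no output)
```

View pics/w2c.png

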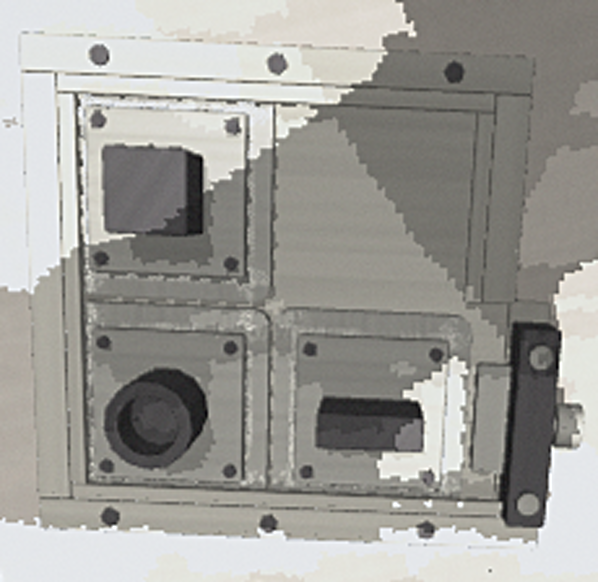

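```bash
cat >> h.py <<'E'
import json,os
def crop2(u,v):return u/2.6+180,v/2.6+50
if os.path.exists('tray.json'):
    T=json.load(open('tray.json'));C=np.array(T['c']);Y=T['yaw'];M=np.array([[np.cos(Y),-np.sin(Y)],[np.sin(Y),np.cos(Y)]])
    def tr(p):return M.T@(np.array(p)[:2]-C)
def where():
    s=sense();print('t',round(s['clock'],2),'tray',tr(s['tcp_pos']).round(2),'z',s['tcp_pos'][2].round(2),'F tray',(M.T@s['ft_force'][:2]).round(2),s['ft_force'][2].round(2),'w',round(s['width'],3))
E
python3 - <<'E'
from h import *
c=json.load(open('w2.json'))
P={n:onplane(c,*crop2(*p),18)[:2] for n,p in dict(NR=(22,32),NL=(534,58),FR=(40,525),FL=(537,544),sn1=(99,55),sn=(277,64),sn2=(454,72),sf1=(110,516),sf=(268,523),sf2=(427,530)).items()}
for k,v in P.items():print(k,v.round(1))
L=[np.linalg.norm(P[a]-P[b]).round(1) for a,b in [('NR','NL'),('FR','FL'),('NR','FR'),('NL','FL'),('sn','sf')]];print(L)
src=np.array([[-72,-72],[-72,72],[72,-72],[72,72],[-67,0],[67,0]],float);dst=np.array([P[k] for k in ['NR','NL','FR','FL','sn','sf']])
a,b=src-src.mean(0),dst-dst.mean(0)
yaw=np.arctan2((a[:,0]*b[:,1]-a[:,1]*b[:,0]).sum(),(a*b).sum());cen=dst.mean(0)
json.dump(dict(c=cen.tolist(),yaw=yaw),open('tray.json','w'));print(cen,yaw)
M=np.array([[np.cos(yaw),-np.sin(yaw)],[np.sin(yaw),np.cos(yaw)]])
print((dst-cen)@M-src)
for n,p in dict(bar=(371,432),tube=(152,424),block=(145,190)).items():print(n,(M.T@(onplane(c,*crop2(*p),48)[:2]-cen)).round(1))
ct=calibration('top')
s=sense();m=toolR(s).as_matrix();print('tool x in tray',M.T@m[:2,0],'tcp tray',M.T@(s['tcp_pos'][:2]-cen))
E
```

```text
NR [417.7 -26.2]
NL [454.  111.4]
FR [555.3 -63. ]
FL [594.2  88.4]
sn1 [427.9  -7. ]
sn [440.5  41. ]
sn2 [452.9  88.9]
sf1 [557.1 -40.8]
sf [569.7   7.1]
sf2 [582.4  55.4]
[np.float64(142.3), np.float64(156.4), np.float64(142.5), np.float64(142.1), np.float64(133.6)]
[505.2563259   26.42541607] -0.23774758945107255
[[-0.66744302  0.25359044]
 [ 2.20113179 -1.52270537]
 [-2.24865133 -3.16008676]
 [-0.14838306  9.19592862]
 [ 0.66332715 -1.12813819]
 [ 0.20001847 -3.63858873]]
bar [31.4 27.7]
tube [ 30.7 -32.9]
block [-31.2 -32.9]
tool x in tray [-0.99966308 -0.02595605] tcp tray [48.36950822 27.0642298 ]
```

```bash
echo '{"c":[505.0,24.1],"yaw":-0.256}' > tray.json; python3 - <<'E'
from h import *
c=json.load(open('w2.json'))
for n,p in dict(bar=(371,432),tube=(152,424),block=(145,190),NR=(22,32)).items():print(n,tr(onplane(c,*crop2(*p),18 if n=='NR' else 48)).round(1))
s=sense();m=toolR(s).as_matrix();x=M.T@m[:2,0];print('tool x in tray',x,'turn about tool z deg',np.degrees(np.arctan2(-x[1],-x[0])));where()
E
```

```text
bar [30.5 30.6]
tube [ 31. -30.]
block [-30.9 -31.1]
NR [-71.7 -70.7]
tool x in tray [-0.99902284 -0.04419697] turn about tool z deg 2.533124982539291
t 3.95 tray [47.53 30.26] z 150.95 F tray [0.65 0.  ] -0.38 w 0.006
```

```bash
python3 -m inch '[[-4,0.5,20,0,0,2.5,0],[-4.5,0,25,0,0,0,0],[0,0,25,0,0,0,0],[0,0,25,0,0,0,0],[0,0,20,0,0,0,0],[0,0,10,0,0,0,0],[0,0,0,0,0,0,0],[3,0,0,0,0,0,0],[3,0,0,0,0,0,0],[0,0,0,0,0,0,0]]'; python3 -c "from h import *;where()"
```

```text
clock: 5.2
tcp_pos: [561.2, 41.5, 26.6]
tool_rot: [0.0, 0.127, 0.992, 0.0]
ft_force: [-0.7, 0.3, 0.5]
width: 0.005
grasp_force: 0.0
t 5.2 tray [49.99 31.09] z 26.58 F tray [-0.74  0.15] 0.51 w 0.005
```

```bash
python3 -m inch '[[2,0,0,0,0,0,0],[2,0,0,0,0,0,0],[2,0,0,0,0,0,0],[3,0,0,0,0,0,0],[4,0,0,0,0,0,0],[5,0,0,0,0,0,0],[5,0,0,0,0,0,0],[5,0,0,0,0,0,0],[5,0,0,0,0,0,0],[5,0,0,0,0,0,0]]'; python3 -c "
from h import *;where()
c=calibration('wrist');cv2.imwrite('pics/w3.png',read_camera('wrist')[:,:,::-1])"
```

```text
clock: 6.45
tcp_pos: [524.1, 51.1, 26.0]
tool_rot: [-0.0, 0.127, 0.992, -0.0]
ft_force: [0.8, -0.4, -0.2]
width: 0.005
grasp_force: 0.0
t 6.45 tray [11.68 30.92] z 25.96 F tray [ 0.85 -0.18] -0.19 w 0.005
```

View pics/w3.png

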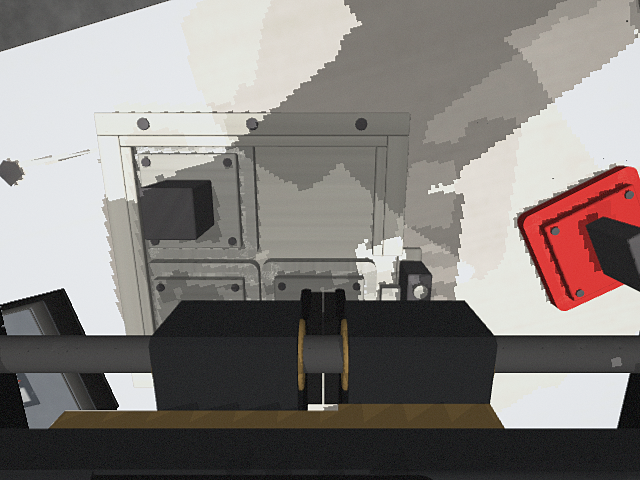

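The wrist view (tray wall row 125, carrier edges at row ~258) suggests the bar carrier may not have moved, and no force was felt. I'll check from the fixed cameras.

```bash
python3 - <<'E'
from h import *
t=read_camera('top')[200:350,270:450,::-1];s=read_camera('side')[220:340,210:390,::-1]
cv2.imwrite('pics/ts.png',np.hstack([cv2.resize(t,(400,333),interpolation=2),cv2.resize(s,(400,333),interpolation=2)]))
E
```

```text
(no output)
```

View pics/ts.png

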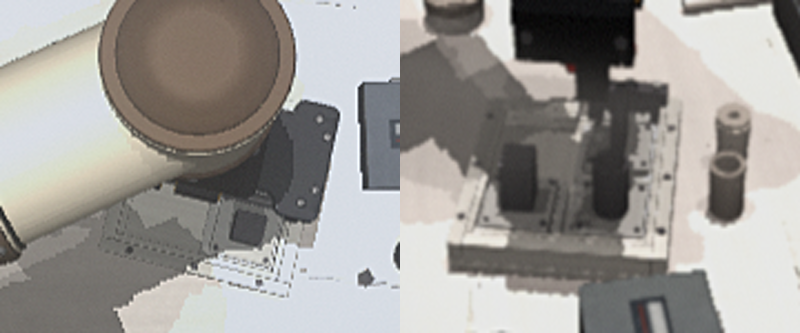

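```bash
python3 - <<'E'
from h import *
c=calibration('side');E=np.array(c['extrinsics'])
def pr(p):
    q=E[:3,:3].T@(np.array(p)-E[:3,3]);u=c['fx']*q[0]/q[2]+c['cx'];v=c['fy']*q[1]/q[2]+c['cy'];return [round((u-210)*400/180+400),round((v-220)*333/120)]
s=sense();print('tcp',pr(s['tcp_pos']))
for n,xy,z in [('bar base',(31,31),18),('bar top',(31,31),48),('bar moved base',(-3,31),18),('bar moved top',(-3,31),48),('tube top',(31,-31),48),('block top',(-31,-31),48)]:print(n,pr([*(C+M@np.array(xy)),z]))
im=cv2.imread('pics/ts.png')[20:260,440:700];cv2.imwrite('pics/ts2.png',cv2.resize(read_camera('side')[220:310,230:340,::-1],None,fx=6,fy=6,interpolation=2))
E
```

```text
tcp [592, 126]
bar base [619, 139]
bar top [619, 95]
bar moved base [572, 136]
bar moved top [571, 92]
tube top [609, 157]
block top [516, 150]
```

View pics/ts2.png

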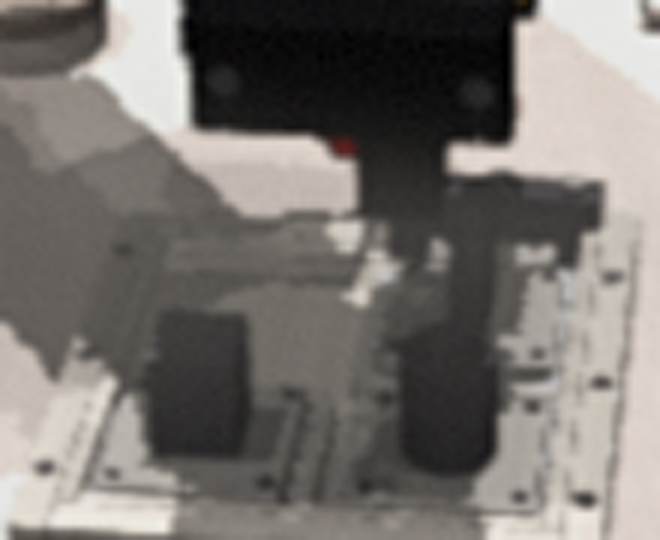

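The bar still stands at x≈31 in the side view (dark band at (470,260)), with the fingertip on its near side at (405,250). I'll probe gently toward +x to see whether there is contact at all.

```bash
python3 -m inch '[[-0.5,0,0,0,0,0,0],[-0.5,0,0,0,0,0,0],[-0.5,0,0,0,0,0,0],[-0.5,0,0,0,0,0,0],[-0.5,0,0,0,0,0,0],[-0.5,0,0,0,0,0,0],[-0.5,0,0,0,0,0,0],[-0.5,0,0,0,0,0,0],[0,0,0,0,0,0,0],[0,0,0,0,0,0,0]]'; python3 -c "from h import *;where()"
```

```text
clock: 7.9
tcp_pos: [528.3, 49.9, 25.9]
tool_rot: [-0.0, 0.127, 0.992, -0.0]
ft_force: [0.5, 1.1, -0.2]
width: 0.003
grasp_force: 0.0
t 7.9 tray [16.01 30.9 ] z 25.95 F tray [0.24 1.19] -0.23 w 0.003
```

```bash
python3 -m inch '[[0,0,-25,0,0,0,0],[0,0,-25,0,0,0,0],[0,0,-25,0,0,0,0],[0,0,-25,0,0,0,0],[-16,0,-25,0,0,0,0],[-16,0,0,0,0,0,0],[0,0,0,0,0,0,0],[0,0,0,0,0,0,0],[0,0,0,0,0,0,0],[0,0,0,0,0,0,0]]'; python3 - <<'E'
from h import *
where();c=calibration('wrist');im=read_camera('wrist')[:,:,::-1].copy();cv2.imwrite('pics/w4.png',im)
json.dump({k:np.array(v).tolist() for k,v in c.items()},open('w4.json','w'))
cw=json.load(open('w2.json'));a=cv2.imread('pics/w2.png')
# rectify both to tray plane z=48 (2px/mm) as a check of what moved
def rect(im,c,z):
    E=np.array(c['extrinsics']);xy=[(-75,-75),(-75,90),(75,90),(75,-75)];px=[]
    for p in xy:
        q=E[:3,:3].T@(np.array([*(C+M@np.array(p)),z])-E[:3,3]);px.append([c['fx']*q[0]/q[2]+c['cx'],c['fy']*q[1]/q[2]+c['cy']])
    H=cv2.getPerspectiveTransform(np.float32(px),np.float32([[(p[1]+75)*2,(p[0]+75)*2] for p in xy]));return cv2.warpPerspective(im,H,(330,300))
A,B=rect(a,cw,48),rect(im,c,48)
for n,I in(('before',A),('after',B)):
    g=cv2.cvtColor(I,6);m=(g<75).astype(np.uint8)
    N,l,st,ce=cv2.connectedComponentsWithStats(m)
    for i in range(1,N):
        if st[i,4]>250:print(n,'tray',(ce[i][::-1]/2-75).round(1),'size',st[i,3]/2,st[i,2]/2)
cv2.imwrite('pics/cmp.png',np.hstack([A,B]))
E
```

```text
clock: 9.15
tcp_pos: [558.8, 41.9, 150.6]
tool_rot: [-0.0, 0.127, 0.992, -0.0]
ft_force: [-0.3, -0.5, -0.2]
width: 0.005
grasp_force: 0.0
t 9.15 tray [47.58 30.87] z 150.61 F tray [-0.15 -0.54] -0.23 w 0.005
before tray [-28.1 -20.1] size 21.5 15.0
before tray [24.1 73.7] size 57.0 15.5
before tray [ 28.1 -29.3] size 28.0 28.5
before tray [26.6 27.8] size 14.5 29.0
after tray [-28.5 -19.5] size 21.5 13.5
after tray [23.8 74. ] size 57.0 15.0
after tray [ 28.3 -28.9] size 28.0 28.5
after tray [26.  27.4] size 14.0 29.0
```

Nothing moved. I'll repeat the contact slowly, watching force and position.

```bash
python3 -m inch '[[-4,0,25,0,0,0,0],[0,0,25,0,0,0,0],[0,0,25,0,0,0,0],[0,0,25,0,0,0,0],[0,0,20,0,0,0,0],[0,0,6,0,0,0,0],[3,0,0,0,0,0,0],[1,0,0,0,0,0,0],[0,0,0,0,0,0,0],[0,0,0,0,0,0,0]]'; python3 -c "from h import *;where()"
python3 -m inch '[[1,0,0,0,0,0,0],[1,0,0,0,0,0,0],[1,0,0,0,0,0,0],[1,0,0,0,0,0,0],[1,0,0,0,0,0,0],[1,0,0,0,0,0,0],[1,0,0,0,0,0,0],[1,0,0,0,0,0,0],[0,0,0,0,0,0,0],[0,0,0,0,0,0,0]]'; python3 - <<'E'
from h import *
where();im=read_camera('wrist')[:,:,::-1].copy();cv2.imwrite('pics/w5.png',im)
sd=read_camera('side')[220:310,230:340,::-1].copy();sd=cv2.resize(sd,(330,270),interpolation=2)
cv2.imwrite('pics/mix.png',np.hstack([cv2.resize(im,(427,320))[:270],sd]))
E
```

```text
clock: 10.45
tcp_pos: [559.6, 42.0, 25.5]
tool_rot: [0.001, 0.127, 0.992, 0.0]
ft_force: [0.5, 0.9, 0.5]
width: 0.008
grasp_force: 0.0
t 10.45 tray [48.3  31.12] z 25.53 F tray [0.22 1.  ] 0.48 w 0.008
clock: 11.7
tcp_pos: [551.6, 43.9, 25.0]
tool_rot: [0.0, 0.127, 0.992, 0.0]
ft_force: [0.5, -0.1, -0.3]
width: 0.004
grasp_force: 0.0
t 11.7 tray [40.04 30.97] z 24.97 F tray [0.5  0.05] -0.27 w 0.004
```

View pics/mix.png

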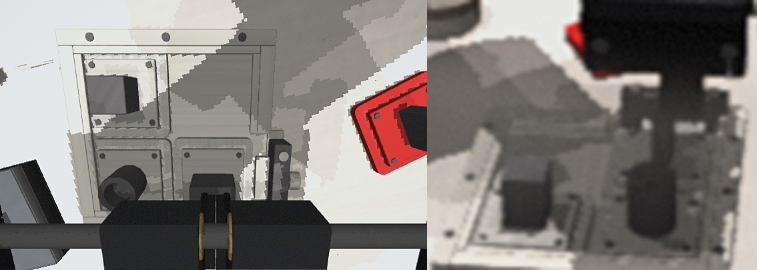

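At half scale the wrist view shows the bar at (212,185) with the finger just behind it at (212,195). I'll go on slowly.

```bash
python3 -m inch '[[1,0,0,0,0,0,0],[1,0,0,0,0,0,0],[1,0,0,0,0,0,0],[1,0,0,0,0,0,0],[1,0,0,0,0,0,0],[1,0,0,0,0,0,0],[1,0,0,0,0,0,0],[1,0,0,0,0,0,0],[1,0,0,0,0,0,0],[1,0,0,0,0,0,0]]'; cat >> h.py <<'E'
def grab(n):
    c=calibration('wrist');im=read_camera('wrist')[:,:,::-1].copy();cv2.imwrite(f'pics/{n}.png',im);return c,im
def proj(c,x,y,z):
    E=np.array(c['extrinsics']);q=E[:3,:3].T@(np.array([*(C+M@np.array([x,y])),z])-E[:3,3]);return np.array([c['fx']*q[0]/q[2]+c['cx'],c['fy']*q[1]/q[2]+c['cy']])
E
python3 - <<'E'
from h import *
where();c,im=grab('w6')
g=cv2.cvtColor(im,6);p=proj(c,26,31,48);print('expected bar near top edge if still at 31',p, 'tcp',proj(c,*tr(sense()['tcp_pos']),25))
# carrier holes / edges: brightness profile beside the fingers
for col in (290,350):print(col,g[150:300:3,col].tolist())
E
```

```text
clock: 13.05
tcp_pos: [541.8, 46.4, 25.0]
tool_rot: [0.0, 0.127, 0.992, 0.0]
ft_force: [-1.3, -0.6, -0.6]
width: 0.005
grasp_force: 0.0
t 13.05 tray [29.98 30.94] z 24.97 F tray [-1.1 -0.9] -0.62 w 0.005
expected bar near top edge if still at 31 [320.45517931 303.40560268] tcp [320.44255501 291.68093505]
290 [119, 114, 118, 116, 116, 144, 148, 150, 147, 147, 147, 150, 150, 149, 153, 154, 152, 152, 153, 145, 147, 147, 148, 151, 150, 85, 129, 130, 130, 128, 138, 73, 128, 128, 128, 130, 124, 124, 125, 124, 101, 103, 103, 91, 39, 38, 41, 39, 41, 42]
350 [118, 117, 120, 151, 148, 149, 149, 150, 148, 148, 144, 149, 150, 149, 152, 154, 155, 154, 152, 146, 148, 151, 151, 154, 153, 85, 125, 125, 130, 127, 137, 65, 129, 129, 129, 129, 126, 126, 124, 125, 126, 100, 97, 107, 103, 102, 85, 48, 33, 34]
```

```bash
python3 - <<'E'
from h import *
c=calibration('wrist')
for cx in (31,25,20,15):print(cx,proj(c,cx-30,31,12)[1],proj(c,cx-23,31,18)[1],proj(c,cx-5,31,48)[1], 'tube same',)
g=cv2.cvtColor(cv2.imread('pics/w6.png'),6)
for col in (180,225,260):print(col,g[190:300:3,col].tolist())
w=cv2.imread('pics/w6.png');cv2.imwrite('pics/w6c.png',cv2.resize(w[180:330,120:440],None,fx=2,fy=2))
E
```

```text
31 228.3343774626805 245.02572748456734 303.7070371606868 tube same
25 216.5205946955091 233.1194777225428 290.71122895019175 tube same
20 206.5277375971013 223.04546716118438 279.6922160541716 tube same
15 196.397336558662 212.8300450809754 268.49682350853953 tube same
180 [66, 64, 51, 96, 103, 97, 125, 107, 141, 130, 129, 124, 92, 130, 131, 128, 133, 142, 80, 126, 127, 128, 129, 125, 120, 122, 121, 100, 39, 47, 44, 45, 37, 71, 51, 52, 56]
225 [126, 129, 123, 126, 106, 70, 137, 113, 133, 123, 124, 123, 93, 125, 128, 125, 123, 153, 75, 128, 127, 127, 129, 124, 123, 127, 144, 142, 150, 122, 128, 122, 129, 124, 124, 120, 123]
260 [144, 150, 150, 153, 153, 151, 143, 148, 149, 150, 150, 148, 151, 148, 153, 132, 133, 128, 126, 141, 137, 155, 140, 119, 151, 152, 120, 116, 99, 122, 94, 77, 67, 67, 55, 51, 50]
```

```bash
python3 - <<'E'
import cv2
for f in ('w6','w5'):
    g=cv2.cvtColor(cv2.imread(f'pics/{f}.png'),6);print(f)
    for r in range(256,306,2):print(r,''.join(' .:-=+*#%@'[9-min(9,v//16)] for v in g[r,270:372:2].tolist()))
E
```

```text
w6
256 . :.:+:.:::....::......:...:::.:.:..:.::...++::-   
258 . :::.:.::::::::::::::::::::::::::::::::::::::     
260 . ::::::::::::::::::::::::::::::::::::::::::::     
262 :.::::::.:::::::::.:::::::::::.:::::.::::::::      
264 . ::::::.:::.:::::::::.::.::::.::.:.::.:::..:      
266 ..:.:::::::::.:::::::::::::::::::::::::::::::      
268 : :::::::::::::::::::::::::::::::::::::::::::      
270 ..=.:.::..-:::::..-.::::::.:.:::::::::::::.::-     
272 ..=:..-----...-----:..-----:..::.::..:.----..: .   
274 ..=--------------------------...::::.:.------= :   
276 :.=---------------------------.:::::..:.----==     
278 :.=---------------------------..........-----  .   
280 .:=-------*######################*#*##*+----=  :   
282 .:=----=--#########################*####-=--=  :   
284 --=------+%#############################---==      
286 --=------########################*######------     
288 --=------#########%##############*######=----=     
290 --=------#######%@%%%############%%@@%##+----=     
292 --=-----=#######@%%%%%%#%%#%%%%%%%@@%%##%---       
294 --=-----+#######@@%%%%%%%%%%%
[... 1005 characters left out ...]
######**#*##*****##---  .   
282 : =----#********************+++*++++*+***#---=     
284 --=----#**********#***********++++++*+***#---=     
286 --=----**********************++++*++++***#---=     
288 --=----*******#***#**********+++++**+++**#-=       
290 --=----*********%@@%@*********+**@@@%#+**#--=      
292 --=----*********@@%%%%%%%%#%%%%%#%@%%%***#--=      
294 --=----*********%@%%@%%%%%#%%%%%%%%%@%***#--=      
296 =.=----*********%%%@@%%#%%##%%%%%%@%%@***#---      
298 :.-----********%@@%%%%%%%%#%%%%%%%@%%@***#---=     
300 ==*****####%###%%@%%%%%%%%#%%%%@@%%%@%###%****=:::-
302 %%%%%%%%%%%%%%%%@%@%%%%%%%+#%%%%%%%%%%##%#%%%%%%%%%
304 %%#%%%%%%%%%%%%%@%@%%@%%%@=#%%%%%%@%%%%%##%%%#%%%%%
```

In the images the fingertips appear in front of the bar, i.e. higher than the stated TCP. I'll raise the tool and measure the true tip in the side view.

```bash
python3 -m inch '[[0,0,-20,0,0,0,0],[0,0,-20,0,0,0,0],[0,0,-20,0,0,0,0],[0,0,-20,0,0,0,0],[0,0,0,0,0,0,0],[0,0,0,0,0,0,0],[0,0,0,0,0,0,0],[0,0,0,0,0,0,0],[0,0,0,0,0,0,0],[0,0,0,0,0,0,0]]'; python3 - <<'E'
from h import *
where();t=sense()['tcp_pos'];c=calibration('side');im=read_camera('side')[:,:,::-1].copy();cv2.imwrite('pics/s7.png',im)
E=np.array(c['extrinsics'])
for dz in (0,20,30,40,60):
    q=E[:3,:3].T@(t+[0,0,dz]-E[:3,3]);print(dz,c['fx']*q[0]/q[2]+c['cx'],c['fy']*q[1]/q[2]+c['cy'])
u,v=int(c['fx']*q[0]/q[2]+c['cx']),int(c['fy']*q[1]/q[2]+c['cy'])
g=cv2.cvtColor(im,6)
for r in range(v-15,v+55):print(r,''.join(' .:-=+*#%@'[9-min(9,x//16)] for x in g[r,u-30:u+30].tolist()))
print(u-30)
E
```

```text
clock: 14.35
tcp_pos: [541.8, 46.4, 104.8]
tool_rot: [-0.0, 0.127, 0.992, -0.0]
ft_force: [0.2, 0.6, -0.5]
width: 0.005
grasp_force: 0.0
t 14.35 tray [29.99 30.91] z 104.8 F tray [0.   0.65] -0.48 w 0.005
0 307.512136915476 222.52895246106897
20 307.440089037103 210.79843760703727
30 307.40337155704583 204.82026094257452
40 307.3661797711258 198.76485990877225
60 307.2903360389242 186.41632103062625
171 @@@@@@@@@@@@@@@@@@@@@@@@@@@@@@@@@@@@@@@@@@@@@@@@@@@@@@@%+++*
172 @@@@@@@@@@@@@@@@@@@@@@@@@@@@@@@@@@@@@@@@@@@@@@@@@@@@%###++*#
173 @@@@@@@@@@@@@@@@@@@@@@@@@@@@@@@@@@@@@@@@@@@@@@@@@@@@%+===++#
174 @@@@@@@@@@@@@@@@@@@@@@@@@@@@@@@@@@@@@@@@@@@@@@@@@@@@%+====+*
175 @@@@@@@@@@@@@@@@@@@@@@@@@@@@@@@@@@@@@@@@@@@@@@@@@@@@%+=====+
176 @@@@@@@@@@@@@@@@@@@@@@@@@@@@@@@@@@@@@@@@@@@@@@@@@@@@%+======
177 @@%@@@@@@@@@@@@@@@@@@@@@@@@@@@@@@@@@@@@@@@@@@@@@@@@@#+======
178 %#%%@@@@@@@@@@@@@@@@@@@@@@@@@@@@@@@@@@@@@@@@@@@@@@@@%+======
179 ###%%@@@@@@@@@@@@@@@@@@@@@@@@@@@@@@@@@@@@@@@@%%%@@@@%+=====+
180 ####%@@@@@@@@@@@@@@@@@@@@@@@@@@@@@@@@@@@@@@@%%##%%@@%+=====*
181 ###%%@@@@@@@@@@@@@@@@@@@@@@@@@@@@@@@@@@@@@@
[... 3156 characters left out ...]
#######*****+====++-                          
231 +=-=+#*+++######*****+++=======+++-                         
232 *+=-+*#+=++****++==+===========++++=                        
233 **=-=+**+====+================+++**+-                       
234 -**=-=+**+==============+=+++**#*#*+=:                      
235  -*+===+#*++++======+++++***####**+===.                     
236   +*+===+**+++====++****####***++====+-                     
237   :**+===**++++*****###****+=======++*+                     
238    =#*+==+*****###*****========++**###+                     
239    :+*+===+*##*****=======++****######=                     
240     :**+===+**++======++***#######***+.                     
277
```

The finger end shows at row ~211 where the stated TCP is at row 222. Allowing for the near finger, the closed tips end about 25 mm above the stated TCP, so I passed over the bar. I'll go in with the TCP at z≈3, so the tips are at about 28.

```bash
python3 -m inch '[[-13,0,0,0,0,0,0],[-13,0,0,0,0,0,0],[0,0,25,0,0,0,0],[0,0,25,0,0,0,0],[0,0,20,0,0,0,0],[0,0,10,0,0,0,0],[0,0,8,0,0,0,0],[0,0,6,0,0,0,0],[0,0,4,0,0,0,0],[0,0,3,0,0,0,0]]'; python3 -c "from h import *;where()"
python3 -m inch '[[2,0,0,0,0,0,0],[2,0,0,0,0,0,0],[1,0,0,0,0,0,0],[1,0,0,0,0,0,0],[1,0,0,0,0,0,0],[1,0,0,0,0,0,0],[1,0,0,0,0,0,0],[1,0,0,0,0,0,0],[1,0,0,0,0,0,0],[1,0,0,0,0,0,0]]'; python3 - <<'E'
from h import *
where();c,im=grab('w8');g=cv2.cvtColor(im,6)
for r in range(220,304,3):print(r,''.join(' .:-=+*#%@'[9-min(9,v//16)] for v in g[r,262:382:2].tolist()))
for cx in(31,27):print(cx,proj(c,cx-30,31,12)[1],proj(c,cx-23,31,18)[1],proj(c,cx-5,31,48)[1])
E
```

```text
clock: 15.65
tcp_pos: [567.3, 39.9, 4.1]
tool_rot: [0.0, 0.127, 0.992, 0.0]
ft_force: [0.0, 0.7, 0.5]
width: 0.006
grasp_force: 0.0
t 15.65 tray [56.23 31.07] z 4.06 F tray [-0.14  0.72] 0.5 w 0.006
clock: 16.9
tcp_pos: [555.5, 42.9, 4.0]
tool_rot: [0.0, 0.127, 0.992, 0.0]
ft_force: [0.9, -0.1, -0.8]
width: 0.006
grasp_force: 0.3
t 16.9 tray [44.13 31.  ] z 3.99 F tray [0.94 0.12] -0.82 w 0.006
220 ..:::::::::::::::::::::::::::::::::::::::::::::::::::::....:
223 . -.:....::::.:.:::::::.:::::::::.:::::::::::.:::...:::.....
226 . -.:++*=...............:..............::..::...=***=.: ...:
229 : :.+++**..:..:....:.......:........:...........++***.:::::.
232 . :..***-........:...............................***..::.:.:
235 ..-..=::..:::.::::::..:.::..:.:..::..:.::::.::::.:.::.-..:.:
238 ..-:::::::::::::::::::::::::::::::::::::::::::::::::::-..:.:
241 ..-.:::::..:.::::::::.::..::.::.:::..:...:.:...:.:::..=.:..:
244 ..-.::::::::.:::::.:::::::::::..:.:.::::::::::::::.::.=..:..
247 ..-::::::::::.::::::::::::::::::::::::::::::::::::::::+.....
250 ..=.:.::.::.:::::::.:::::::::.:::.:::..:.::::.::
[... 534 characters left out ...]
77 ..-=-----*#####################*###############------=      
280 ..-=-----############################*#########*-----=      
283 .-:=----*####################*##*********#######-----=      
286 .--=----*****#****************++++++*++++++****#-----=      
289 ---=----************************++++++*++++****#--=--+      
292 ---=----*************************++++++++++****#-----+      
295 ---=----*************************++++*+++******#-----+      
298 ---=----********************#********++++******#------      
301 %%%%%%%%#%%%%%%%#%%%*********************#%%%%%%%%%%%%#%%%%%
31 207.3939759840855 225.92461907082858 290.9561075724183
27 198.34709303217753 216.79366207179993 280.8418149791467
```

The finger is now behind the bar (the bar's top occludes it) and the carrier has started to move. I'll slide on.

```bash
python3 -m inch '[[2,0,0,0,0,0,0],[3,0,0,0,0,0,0],[4,0,0,0,0,0,0],[5,0,0,0,0,0,0],[6,0,0,0,0,0,0],[6,0,0,0,0,0,0],[6,0,0,0,0,0,0],[6,0,0,0,0,0,0],[6,0,0,0,0,0,0],[6,0,0,0,0,0,0]]';python3 - <<'E'
from h import *
where();c,im=grab('w9');g=cv2.cvtColor(im,6)
for r in range(150,304,5):print(r,''.join(' .:-=+*#%@'[9-min(9,v//16)] for v in g[r,242:402:3].tolist()))
for cx in(-18,-22):print(cx,proj(c,cx-30,31,12)[1],proj(c,cx-23,31,18)[1],proj(c,cx-5,31,48)[1])
E
```

```text
clock: 18.2
tcp_pos: [506.7, 55.6, 4.0]
tool_rot: [0.0, 0.127, 0.992, 0.0]
ft_force: [0.6, -0.2, 0.6]
width: 0.007
grasp_force: 0.3
t 18.2 tray [-6.36 30.93] z 3.97 F tray [ 0.61 -0.07] 0.64 w 0.007
150 :.::.::::::::::.:.::::.::.:::::.:::::::::::.:::::.:::.
155 ++++++++++++++++++++++++++++++++++++++++++++++++++++++
160 ::::::::::::::::::::::::::::::::::::::::::::::::::::::
165 ***+::-:-:::-::::::::::::::-:::::::::::+***:::::::::::
170 ****-----------------:------:--::-:-:::****=::::::::::
175 :=----------:----:------::-----:-----::-------::-:-:-:
180 ----========+=====================+===+=+==+++====++==
185 ::::::::::::::::::::::::::::::::::::::::::::::::::-:::
190 . ::::::::::::::::::::::::::::::::::::::::::::::::-:::
195 ..*.-----::--::::-----:::--:::::::::-:-:::::::=:::::::
200 ..* . ++++++++++++++++++++++++++++++++++++++++=:::=:::
205 :.*:::.----------------------------------.----+:::+:::
210 ::*.:...:------------------------------:.::.--+:::+:::
215 ::*.:......--------------------------=  . :...+:::-:::
220 :.*:.:..::::::::----------------=--=:::::::...- : -:::
225 ::+:... -.+*
[... 345 characters left out ...]
*...::::::::::.::..:.:..::..::.:::..:.::.... ....  
260 ...*...:.:..::.+++++++++++++++++=++++.:..::: =  .     
265 ::.*...: :::::*##*##############*####-:::::  -   =    
270 .:.*...: ::::.#####*############*####%::::: .=   =    
275 ::.+.:::--::.*########**####*#########--::=  +   .    
280 :..*.... ----###############*###*##*##*---+ :*        
285    +  :.----#*******#******+*+++++++***---+ =*        
290 ..:=:-------*****************++++++***#--=+  +        
295 ---=:----=--***************#++*++++***#---+  -        
300 ***#+**+****########*#********+***#####****-++--:-::--
-18 210.6829945092801 229.24245989677087 294.6187058043348
-22 201.6758276024076 220.15227427647392 284.5559634397255
```

```bash
python3 -m inch '[[2,0,0,0,0,0,0],[2,0,0,0,0,0,0],[1.5,0,0,0,0,0,0],[1,0,0,0,0,0,0],[0.5,0,0,0,0,0,0],[0.5,0,0,0,0,0,0],[0.5,0,0,0,0,0,0],[0,0,0,0,0,0,0],[0,0,0,0,0,0,0],[0,0,0,0,0,0,0]]';python3 -c "from h import *;where()"
python3 -m inch '[[0.4,0,0,0,0,0,0],[0,0,0,0,0,0,0],[0.4,0,0,0,0,0,0],[0,0,0,0,0,0,0],[0.4,0,0,0,0,0,0],[0,0,0,0,0,0,0],[0.3,0,0,0,0,0,0],[0,0,0,0,0,0,0],[0,0,0,0,0,0,0],[0,0,0,0,0,0,0]]';python3 -c "from h import *;where()"
```

```text
clock: 19.5
tcp_pos: [499.3, 57.5, 4.0]
tool_rot: [-0.0, 0.127, 0.992, -0.0]
ft_force: [0.8, -0.8, -0.5]
width: 0.002
grasp_force: 0.1
t 19.5 tray [-14.01  30.88] z 3.96 F tray [ 0.97 -0.54] -0.5 w 0.002
clock: 20.75
tcp_pos: [497.9, 57.9, 4.0]
tool_rot: [0.0, 0.127, 0.992, 0.0]
ft_force: [0.4, 0.2, -0.4]
width: 0.005
grasp_force: 0.2
t 20.75 tray [-15.48  30.94] z 3.97 F tray [0.33 0.28] -0.45 w 0.005
```

```bash
python3 -m inch '[[0.4,0,0,0,0,0,0],[0,0,0,0,0,0,0],[0.4,0,0,0,0,0,0],[0,0,0,0,0,0,0],[0.4,0,0,0,0,0,0],[0,0,0,0,0,0,0],[0.3,0,0,0,0,0,0],[0,0,0,0,0,0,0],[0,0,0,0,0,0,0],[0,0,0,0,0,0,0]]';python3 -c "from h import *;where()"
```

```text
clock: 22.0
tcp_pos: [497.0, 58.4, 4.2]
tool_rot: [0.001, 0.127, 0.992, 0.0]
ft_force: [3.3, -2.8, 0.4]
width: 0.006
grasp_force: 2.3
t 22.0 tray [-16.38  31.15] z 4.22 F tray [ 3.96 -1.9 ] 0.41 w 0.006
```

```bash
python3 -m inch '[[-3,0,0,0,0,0,0],[-3,0,-5,0,0,0,0],[0,0,-25,0,0,0,0],[0,0,-25,0,0,0,0],[-16,-31,-25,0,0,0,0],[-16,-31,0,0,0,0,0],[-9,-29,0,0,0,0,0],[0,0,0,0,0,0,0],[0,0,0,0,0,0,0],[0,0,0,0,0,0,0]]';python3 - <<'E'
from h import *
where();c=json.load(open('w2.json'))
for p in [(150,187),(178,275)]:print([tr(onplane(c,*p,z)).round(0).tolist() for z in (10,40)])
c,im=grab('w10')
def rect(im,c,z):
    xy=[(-75,-75),(-75,90),(75,90),(75,-75)];px=[proj(c,*p,z) for p in xy]
    H=cv2.getPerspectiveTransform(np.float32(px),np.float32([[(p[1]+75)*2,(p[0]+75)*2] for p in xy]));return cv2.warpPerspective(im,H,(330,300))
g=cv2.cvtColor(rect(im,c,48),6)
for r in range(0,300,6):print(int(r/2-75),''.join(' .:-=+*#%@'[9-min(9,v//16)] for v in g[r,::4].tolist()))
E
```

```text
clock: 23.25
tcp_pos: [518.7, -40.9, 83.9]
tool_rot: [-0.0, 0.127, 0.992, 0.0]
ft_force: [-0.3, 0.5, 0.1]
width: 0.005
grasp_force: 0.0
t 23.25 tray [ 29.74 -59.37] z 83.92 F tray [-0.4   0.39] 0.15 w 0.005
[[21.0, -108.0], [16.0, -96.0]]
[[94.0, -90.0], [83.0, -79.0]]
-75                   ::.::::::::::::::::::::::::::.  ..  .. .....                     
-72                .::::::::::::::::::::::::::::.  .     .  .. .  .                    
-69                --:---::::::::.::::::::::.::::::::::::::::::::: .                   
-66             --:::::::::::::::::::+*:::::::::...........+*........:                 
-63           .+*=:::::::..-::-:::---**-::--....:....:.:...**....:...:                 
-60   .     .::::-------:--==============-----=====++=++=========+===-                 
-57   .           :::.      -:::::::::-...:..:::-::::--::.:.....:-...:.                
-54   .      -:..-. ::  -  :-------:.*:..--:---------------:-.-..-.....                
-51   .       -.-.............--=--:-*:--+=*-------------::**:-:.:.... .               
-48   .      :--+.............--*==--*
[... 2837 characters left out ...]
    
51 %%%%%%%%*%%%%%%%%%%%%%%%#%%%%%%%%%%%%#%%%%%%#%%%%#%                 #--===         
54 #%%%%%%%*%%%%%@%%%%%%%%%%%%%%%%%%%%%%##%%%%%%%%%%%%%.  --                          
57 %%%%%%%%*%%%%@%%%%%%%%%%%%#%%%%#%%%%%%%#%%%%#%%%%%###%                             
60 %%%%%%%%*%%%%%%%#%%%%%%%#%%##%%%%%%%%#%%#%#%#%%%%%%%%%%                            
63 %%+#%%%%*%%%%%*+%%%%%%%%%%%%%%%%%%%%%%%%%%%#%%%%%%%%%%%%:                          
66 %@=#%%%%*%%%%%*=%%%%%%%%#%%%#%%#%%%%%%%%%%%#%%%%%%%%%%%%%#                         
69 %#=*%%%#*%#%%%*=%%%%%%%%%%%%%%%%%#%%%%%%%%%%%%%%%%%%%%%%%#%                        
72 %+-###########*-#%%%%%%%%%%%%%%%%%%#%%%#%%%%%%#%%%#%%%%%%%%%+++++++++++++++++++++++
```

The bar carrier is home at the near wall (-32, 31). Next is the tube.

```bash
python3 -m inch '[[-1,-2,20,0,0,0,0],[0,0,20,0,0,0,0],[0,0,16,0,0,0,0],[0,0,12,0,0,0,0],[0,0,8,0,0,0,0],[0,0,4,0,0,0,0],[0,0,0,0,0,0,0],[0,0.5,0,0,0,0,0],[0,0.5,0,0,0,0,0],[0,0,0,0,0,0,0]]';python3 -c "from h import *;where()"
python3 -m inch '[[0,1,0,0,0,0,0],[0,1,0,0,0,0,0],[0,1,0,0,0,0,0],[0,1,0,0,0,0,0],[0,1,0,0,0,0,0],[0,1,0,0,0,0,0],[0,1,0,0,0,0,0],[0,1,0,0,0,0,0],[0,1,0,0,0,0,0],[0,1,0,0,0,0,0]]';python3 -c "
from h import *;where()
c,im=grab('w11')
g=cv2.cvtColor(im,6)
for r in range(190,304,4):print(r,''.join(' .:-=+*#%@'[9-min(9,v//16)] for v in g[r,242:462:3].tolist()))
for cy in(-31,-28):print(proj(c,31,cy-12.5,48),proj(c,31,cy+12.5,48),proj(c,1,cy+30,12),proj(c,1,cy-30,12))
"
```

```text
clock: 24.55
tcp_pos: [519.8, -42.8, 4.2]
tool_rot: [0.0, 0.127, 0.992, 0.0]
ft_force: [-0.1, -0.7, -0.5]
width: 0.006
grasp_force: 0.0
t 24.55 tray [ 31.25 -60.96] z 4.2 F tray [ 0.08 -0.73] -0.54 w 0.006
clock: 25.8
tcp_pos: [522.1, -33.2, 3.9]
tool_rot: [-0.0, 0.127, 0.992, -0.0]
ft_force: [0.1, -1.2, 0.8]
width: 0.003
grasp_force: 0.3
t 25.8 tray [ 31.01 -51.07] z 3.93 F tray [ 0.44 -1.15] 0.82 w 0.003
190                  . . :  ...::.::.##+++++++*++++++++++++----=----**:::-:++-
194                  . . :. .::..:::..#+++++++++++++++++++*------:::*+::  .*+-
198                  . ..:-..........-*++++++++++++++*++++*----=-:::*-    :*-:
202                  . ..:...:::::::::-###################*----=::::*:     *::
206                  . ..:....*+::::::-----------------:::-=*=:=    +      *..
210           .      . ..:...+++:::::...----..----:.----::.**#.     *      +. 
214           .      . . ....-**.:::.:::...:....:.:........=*+.     +    . *  
218           .      . ..:-.---------------------------:----::-     *         
222           .      . . :   .............:...:.........::
[... 1124 characters left out ...]
  
282           .:::::::--------=-..:::::.---########---=           ::          
286 ::: ..::  ::::::::------------..-..-=##########%#              :  :-   ::-
290 ::::::::::::::::::--#@@=-------#@@*=##############           :::::::::::::
294      .::::::::::::-:@%%@%%%+%%%%%%%################          ----:::-:-::-
298        :::::::::::=:@%%%%%%+%%%@%@%################%       . :--:::-.::--:
302 %%%%%%%%%%#%%%%%%%%%@@%%%%%+%%%%%%%%%%%#%%%%##%#%%#%%%%%%%%%%%%%%%%%%%#%%%
[339.77931681 335.04112282] [404.90171895 335.10313007] [432.0029225  236.43550663] [298.37617063 236.29178311]
[347.59456497 335.04856422] [412.71569466 335.11057026] [438.68308822 236.44269154] [305.05856866 236.29897042]
```

```bash
python3 -m inch '[[0,2,0,0,0,0,0],[0,3,0,0,0,0,0],[0,4,0,0,0,0,0],[0,5,0,0,0,0,0],[0,6,0,0,0,0,0],[0,6,0,0,0,0,0],[0,6,0,0,0,0,0],[0,6,0,0,0,0,0],[0,6,0,0,0,0,0],[0,4,0,0,0,0,0]]';python3 -c "
from h import *;where()
c,im=grab('w12')
g=cv2.cvtColor(im,6)
for r in range(230,304,4):print(r,''.join(' .:-=+*#%@'[9-min(9,v//16)] for v in g[r,242:462:3].tolist()))
for cy in(20,25):print(proj(c,31,cy-12.5,48),proj(c,31,cy+12.5,48),proj(c,1,cy+30,12),proj(c,1,cy-30,12),proj(c,8,cy-23,18),proj(c,8,cy+23,18))
"
```

```text
clock: 27.1
tcp_pos: [534.4, 13.7, 3.9]
tool_rot: [-0.0, 0.127, 0.992, -0.0]
ft_force: [0.0, -0.9, 0.4]
width: 0.003
grasp_force: 0.3
t 27.1 tray [31.05 -2.65] z 3.95 F tray [ 0.24 -0.88] 0.45 w 0.003
230 ..::...........::...:::..:      :-   :::   :::   ::    :.   ::.   ........
234 .     .        .  .    ==========+=+=========================.      ......
238   . .       ..   .  ..+. ...............:.........:.::         .    . ....
242 .  .   .. .  .   .   ::..........:......:...::...:::::                 ...
246                      ::..  ........:....:...:......:::     ..            .
250  ..          .       . .. :..:.. .         ....   .:: .::                 
254                      :....++===++=++=+=+++=++==+++==+==++++=  .           
258                      ..:..::.::.:::::..:::::::::::::::            .      .
262 .. ...  .. ......    :.:..::**......:..:...:...:::..::  +:-   . ..  .    :
266                      .... :-+*..:....:...:.:..::...:    -:-   .:     .  .+
270 .. ... . ..... ...   :::..::..:..:.:::.:...::::::::-          ::.......:++
274           :::: ::::: .---.
[... 235 characters left out ...]
-----=..-..-=###########%                ::    :*-
290 ::::::::::::::::::::%@@=-----.-#@@*=##############           : :::::::::*-
294 ::::::::::::::::::::@@%%%%%+@%%%@%@###############%          .---:-::-:-+:
298 :::-::::::::::::::::%%%%%%%+%%%@@%%###############*%         ------:--:=+-
302 %%#%%%%%%%%%%%%#%%%%%%@%%%%+%%%%@%%#%%#%%%%%%####%%#%%%%%%%@%%%%%%%%%%%#%%
[346.41277261 334.86039058] [411.52432397 334.93544703] [437.67374019 236.30005584] [304.05950775 236.12283838] [319.56780358 254.92636243] [424.22007968 255.06170873]
[359.43627629 334.87540324] [424.54484433 334.95045625] [448.80542451 236.3148202 ] [315.19642658 236.13760968] [330.9449178 254.9410764] [435.59300537 255.07641728]
```

```bash
cat >> h.py <<'E'
def avgF(n=4):
    L=[]
    for _ in range(n):L.append(M.T@sense()['ft_force'][:2]);read_camera('side')
    L=np.array(L);print('avgF',L.mean(0).round(2),'each y',L[:,1].round(1))
E
python3 -m inch '[[0,1,0,0,0,0,0],[0,1,0,0,0,0,0],[0,1,0,0,0,0,0],[0,1,0,0,0,0,0],[0,0.7,0,0,0,0,0],[0,0.5,0,0,0,0,0],[0,0.5,0,0,0,0,0],[0,0.3,0,0,0,0,0],[0,0,0,0,0,0,0],[0,0,0,0,0,0,0]]';python3 -c "from h import *;where();avgF()"
python3 -m inch '[[0,0.2,0,0,0,0,0],[0,0.2,0,0,0,0,0],[0,0.2,0,0,0,0,0],[0,0.2,0,0,0,0,0],[0,0.2,0,0,0,0,0],[0,0.2,0,0,0,0,0],[0,0.2,0,0,0,0,0],[0,0.1,0,0,0,0,0],[0,0,0,0,0,0,0],[0,0,0,0,0,0,0]]';python3 -c "from h import *;where()"
```

```text
clock: 28.4
tcp_pos: [535.8, 19.1, 4.0]
tool_rot: [0.0, 0.127, 0.992, 0.0]
ft_force: [-0.4, -0.4, 0.7]
width: 0.007
grasp_force: 0.2
t 28.4 tray [31.08  2.97] z 3.96 F tray [-0.31 -0.52] 0.73 w 0.007
avgF [ 0.12 -0.25] each y [-0.5 -0.6  0.1  0. ]
clock: 29.85
tcp_pos: [536.2, 20.5, 4.0]
tool_rot: [0.0, 0.127, 0.992, 0.0]
ft_force: [-0.2, -0.0, 0.4]
width: 0.005
grasp_force: 0.3
t 29.85 tray [31.05  4.43] z 3.95 F tray [-0.19 -0.09] 0.37 w 0.005
```

```bash
python3 -m inch '[[0,0.2,0,0,0,0,0],[0,0.2,0,0,0,0,0],[0,0.2,0,0,0,0,0],[0,0.2,0,0,0,0,0],[0,0.2,0,0,0,0,0],[0,0.2,0,0,0,0,0],[0,0.1,0,0,0,0,0],[0,0.1,0,0,0,0,0],[0,0,0,0,0,0,0],[0,0,0,0,0,0,0]]';python3 -c "from h import *;where()"
```

```text
clock: 31.1
tcp_pos: [536.5, 21.9, 3.9]
tool_rot: [-0.0, 0.127, 0.992, 0.0]
ft_force: [-0.9, -1.8, 0.9]
width: 0.007
grasp_force: 0.3
t 31.1 tray [31.04  5.84] z 3.94 F tray [-0.44 -1.96] 0.88 w 0.007
```

```bash
python3 -c "
from h import *
g=cv2.cvtColor(grab('w13')[1],6)
for r in range(230,304,4):print(r,''.join(' .:-=+*#%@'[9-min(9,v//16)] for v in g[r,300:500:3].tolist()))
c=calibration('wrist')
print(proj(c,8,32-23,18),proj(c,8,32+23,18),proj(c,2,62,18),proj(c,15,62,18),proj(c,15,73,18))
"
```

```text
230       :::   ::    ::   :::   :-:   :.:   ..  ........ :::::::::    
234    :======+===+===+=================+=====.    .......:::::::::    
238 . =... ..............:............         :    .......%########+  
242 . .:.   .........::..:....:.....:.                  .::############
246  .....  ..........:.::..::...::.:::    .             = ##%#########
250  .....:. .. .::.......... ...:..:.::                 = #######*****
254  ......++=+++===+++==+=++++==+++=+=+++++             :=######+*+***
258  .....-...:..:.:::::::::::::::::::. .         .      :+######+++***
262  .::::-.++*....:::..::..:...::.::    -:      ..::::---######*+++-=:
266   ...:::***-.:..::.....::::....:-   -::.   ::  ++:::::::####++*=::.
270  :....::....:.::.:::..:::::::::            ::.:*-::::::.####+**::..
274  :--- :.::::::::::::.-=.:::                :: :*::::::.=####+++#.::
278 ::----=--=..:.:.----------=               ::.  *:::::..*####++*+**+
282 ::----=---::::::=--*#######*              .:   *..::.:.#####+++**+*
286 ::----=----:-...-############%                :+.   :: #####*++++++
290 :@@@--=-----@%@-##############%          :::::-+: :::: ####*++++*++
294 -%%@%%%%%@%%%%@#################          --::=*:--:::-####*****+**
298 *%%@%%@@%%%%@%@@################:         --.-+*------:####********
302 %@%@%%%%%%%%@%@###%%%%%%%%#%%%#%%%%%%%%%%%%%%%%%%%%#%%%%####*******
[327.56648992 254.99990558] [432.21708704 255.11162164] [449.31962469 241.93666613] [446.78895899 270.2160838 ] [471.54234888 270.24191047]
```

```bash
python3 -c "from h import *;avgF(3)"; python3 -m inch '[[0,0.2,0,0,0,0,0],[0,0.2,0,0,0,0,0],[0,0.2,0,0,0,0,0],[0,0.2,0,0,0,0,0],[0,0.2,0,0,0,0,0],[0,0.2,0,0,0,0,0],[0,0,0,0,0,0,0],[0,0,0,0,0,0,0],[0,0,0,0,0,0,0],[0,0,0,0,0,0,0]]';python3 -c "from h import *;where()"
```

```text
avgF [-0.13 -0.81] each y [-0.6 -1.2 -0.7]
clock: 32.55
tcp_pos: [536.9, 23.1, 3.9]
tool_rot: [0.0, 0.127, 0.992, 0.0]
ft_force: [-0.6, -0.2, 0.0]
width: 0.007
grasp_force: 0.2
t 32.55 tray [31.08  7.06] z 3.95 F tray [-0.55 -0.32] 0.01 w 0.007
```

```bash
python3 -m inch '[[0,0.2,0,0,0,0,0],[0,0.2,0,0,0,0,0],[0,0.2,0,0,0,0,0],[0,0.2,0,0,0,0,0],[0,0.2,0,0,0,0,0],[0,0.2,0,0,0,0,0],[0,0.2,0,0,0,0,0],[0,0,0,0,0,0,0],[0,0,0,0,0,0,0],[0,0,0,0,0,0,0]]';python3 -c "from h import *;where()"
```

```text
clock: 33.8
tcp_pos: [537.2, 24.4, 3.9]
tool_rot: [0.0, 0.127, 0.992, 0.0]
ft_force: [-1.1, -0.7, -0.3]
width: 0.006
grasp_force: 0.2
t 33.8 tray [31.05  8.46] z 3.94 F tray [-0.93 -0.96] -0.3 w 0.006
```

```bash
python3 -m inch '[[0,0.2,0,0,0,0,0],[0,0.2,0,0,0,0,0],[0,0.2,0,0,0,0,0],[0,0.2,0,0,0,0,0],[0,0.2,0,0,0,0,0],[0,0.2,0,0,0,0,0],[0,0.2,0,0,0,0,0],[0,0,0,0,0,0,0],[0,0,0,0,0,0,0],[0,0,0,0,0,0,0]]';python3 -c "from h import *;where()"
```

```text
clock: 35.05
tcp_pos: [537.5, 25.8, 3.9]
tool_rot: [0.0, 0.127, 0.992, 0.0]
ft_force: [-0.2, -0.4, 0.9]
width: 0.005
grasp_force: 0.2
t 35.05 tray [31.04  9.84] z 3.94 F tray [-0.13 -0.44] 0.9 w 0.005
```

```bash
python3 -m inch '[[0,0.2,0,0,0,0,0],[0,0.2,0,0,0,0,0],[0,0.2,0,0,0,0,0],[0,0.2,0,0,0,0,0],[0,0.2,0,0,0,0,0],[0,0.2,0,0,0,0,0],[0,0.2,0,0,0,0,0],[0,0.1,0,0,0,0,0],[0,0,0,0,0,0,0],[0,0,0,0,0,0,0]]';python3 -c "from h import *;where()"
```

```text
clock: 36.3
tcp_pos: [537.7, 26.7, 4.0]
tool_rot: [-0.0, 0.127, 0.992, -0.0]
ft_force: [-0.1, -5.8, 1.5]
width: 0.002
grasp_force: 2.6
t 36.3 tray [30.95 10.83] z 4.04 F tray [ 1.37 -5.63] 1.48 w 0.002
```

```bash
python3 -c "from h import *;avgF(3)"; python3 -m inch '[[0,0.1,0,0,0,0,0],[0,0,0,0,0,0,0],[0,0.1,0,0,0,0,0],[0,0,0,0,0,0,0],[0,0.1,0,0,0,0,0],[0,0,0,0,0,0,0],[0,0,0,0,0,0,0],[0,0,0,0,0,0,0],[0,0,0,0,0,0,0],[0,0,0,0,0,0,0]]';python3 -c "from h import *;where();avgF(4)"
```

```text
avgF [ 0.85 -5.25] each y [-5.6 -5.4 -4.7]
clock: 37.7
tcp_pos: [537.7, 26.8, 4.1]
tool_rot: [-0.0, 0.127, 0.992, -0.0]
ft_force: [-1.1, -6.7, 2.9]
width: 0.009
grasp_force: 3.0
t 37.7 tray [30.91 10.91] z 4.09 F tray [ 0.68 -6.79] 2.87 w 0.009
avgF [ 1.25 -5.86] each y [-6.8 -5.9 -5.  -5.7]
```

```bash
python3 -m inch '[[0,0.1,0,0,0,0,0],[0,0.1,0,0,0,0,0],[0,0.1,0,0,0,0,0],[0,0.1,0,0,0,0,0],[0,0.1,0,0,0,0,0],[0,0.1,0,0,0,0,0],[0,0,0,0,0,0,0],[0,0,0,0,0,0,0],[0,0,0,0,0,0,0],[0,0,0,0,0,0,0]]';python3 -c "from h import *;where();avgF(6)"
```

```text
clock: 39.15
tcp_pos: [537.7, 26.9, 4.2]
tool_rot: [-0.001, 0.127, 0.992, -0.001]
ft_force: [-0.8, -8.2, 2.7]
width: 0.006
grasp_force: 3.8
t 39.15 tray [30.88 11.01] z 4.24 F tray [ 1.33 -8.09] 2.7 w 0.006
avgF [ 1.54 -7.8 ] each y [-8.1 -6.9 -7.2 -8.6 -8.1 -8. ]
```

```bash
python3 -m inch '[[0,0.1,0,0,0,0,0],[0,0.1,0,0,0,0,0],[0,0.1,0,0,0,0,0],[0,0.1,0,0,0,0,0],[0,0.1,0,0,0,0,0],[0,0.1,0,0,0,0,0],[0,0.1,0,0,0,0,0],[0,0,0,0,0,0,0],[0,0,0,0,0,0,0],[0,0,0,0,0,0,0]]';python3 -c "from h import *;where();avgF(8)"
```

```text
clock: 40.7
tcp_pos: [537.6, 27.1, 4.3]
tool_rot: [-0.001, 0.127, 0.992, -0.001]
ft_force: [-0.4, -10.2, 3.5]
width: 0.002
grasp_force: 4.8
t 40.7 tray [30.77 11.14] z 4.34 F tray [ 2.19 -9.94] 3.53 w 0.002
avgF [ 1.83 -9.35] each y [ -9.9  -9.5 -10.3  -9.8  -8.7  -9.2  -8.9  -8.4]
```

```bash
python3 -m inch '[[0,0.1,0,0,0,0,0],[0,0.1,0,0,0,0,0],[0,0,0,0,0,0,0],[0,0,0,0,0,0,0],[0,0,0,0,0,0,0],[0,0,0,0,0,0,0],[0,0,0,0,0,0,0],[0,0,0,0,0,0,0],[0,0,0,0,0,0,0],[0,0,0,0,0,0,0]]';python3 -c "from h import *;where();avgF(10)"
```

```text
clock: 42.35
tcp_pos: [537.6, 27.1, 4.4]
tool_rot: [-0.001, 0.127, 0.992, -0.001]
ft_force: [0.4, -9.6, 4.4]
width: 0.008
grasp_force: 5.1
t 42.35 tray [30.75 11.19] z 4.39 F tray [ 2.84 -9.22] 4.42 w 0.008
avgF [  2.17 -10.1 ] each y [ -9.2  -9.6 -10.4 -10.   -9.7 -10.  -10.8 -10.6 -10.  -10.6]
```

Held at about 10 N for over 1.5 s. Now I'll release and go to the near side of the block.

```bash
python3 -m inch '[[0,-1,0,0,0,0,0],[0,-3,0,0,0,0,0],[0,-4,-6,0,0,0,0],[0,0,-20,0,0,0,0],[0,0,-25,0,0,0,0],[20,-10,-10,0,0,0,0],[25,-12,0,0,0,0,0],[25,-12,0,0,0,0,0],[21,0,0,0,0,0,0],[0,0,0,0,0,0,0]]';python3 -c "from h import *;where()"
python3 -m inch '[[0,0,18,0,0,0,0],[0,0,18,0,0,0,0],[0,0,12,0,0,0,0],[0,0,8,0,0,0,0],[0,0,5,0,0,0,0],[-1,0,0,0,0,0,0],[-1,0,0,0,0,0,0],[-1,0,0,0,0,0,0],[-1,0,0,0,0,0,0],[-1,0,0,0,0,0,0]]';python3 -c "from h import *;where()"
```

```text
clock: 44.1
tcp_pos: [438.9, 11.7, 65.5]
tool_rot: [0.0, 0.127, 0.992, 0.0]
ft_force: [0.7, -0.5, 0.3]
width: 0.004
grasp_force: 0.0
t 44.1 tray [-60.76 -28.74] z 65.48 F tray [ 0.78 -0.35] 0.26 w 0.004
clock: 45.35
tcp_pos: [444.7, 10.0, 4.1]
tool_rot: [0.0, 0.127, 0.992, 0.0]
ft_force: [-0.5, -0.9, -0.2]
width: 0.007
grasp_force: 0.0
t 45.35 tray [-54.82 -28.89] z 4.08 F tray [-0.29 -1.04] -0.22 w 0.007
```

```bash
python3 -m inch '[[0,-2,0,0,0,0,0],[-1,0,0,0,0,0,0],[-1,0,0,0,0,0,0],[-2,0,0,0,0,0,0],[-3,0,0,0,0,0,0],[-5,0,0,0,0,0,0],[-6,0,0,0,0,0,0],[-6,0,0,0,0,0,0],[-6,0,0,0,0,0,0],[-6,0,0,0,0,0,0]]';python3 -c "from h import *;where()"
python3 -m inch '[[-4,0,0,0,0,0,0],[-4,0,0,0,0,0,0],[-4,0,0,0,0,0,0],[-4,0,0,0,0,0,0],[-3,0,0,0,0,0,0],[-2,0,0,0,0,0,0],[-1,0,0,0,0,0,0],[-1,0,0,0,0,0,0],[0,0,0,0,0,0,0],[0,0,0,0,0,0,0]]';python3 -c "from h import *;where();avgF(3)"
```

```text
clock: 46.6
tcp_pos: [479.3, -1.2, 3.9]
tool_rot: [-0.0, 0.127, 0.992, -0.0]
ft_force: [-0.3, 1.1, -0.7]
width: 0.001
grasp_force: 0.4
t 46.6 tray [-18.47 -30.94] z 3.91 F tray [-0.57  0.95] -0.7 w 0.001
clock: 47.85
tcp_pos: [501.3, -6.8, 4.0]
tool_rot: [0.0, 0.127, 0.992, 0.0]
ft_force: [-0.6, -1.2, -0.6]
width: 0.007
grasp_force: 0.1
t 47.85 tray [  4.2  -30.84] z 3.98 F tray [-0.24 -1.31] -0.56 w 0.007
avgF [ 0.03 -0.74] each y [-1.3 -0.1 -0.8]
```

```bash
python3 -m inch '[[-0.6,0,0,0,0,0,0],[-0.6,0,0,0,0,0,0],[-0.6,0,0,0,0,0,0],[-0.6,0,0,0,0,0,0],[-0.5,0,0,0,0,0,0],[-0.5,0,0,0,0,0,0],[-0.4,0,0,0,0,0,0],[-0.4,0,0,0,0,0,0],[-0.3,0,0,0,0,0,0],[0,0,0,0,0,0,0]]';python3 -c "from h import *;where()"
python3 -m inch '[[-0.3,0,0,0,0,0,0],[-0.3,0,0,0,0,0,0],[-0.3,0,0,0,0,0,0],[-0.2,0,0,0,0,0,0],[-0.2,0,0,0,0,0,0],[0,0,0,0,0,0,0],[0,0,0,0,0,0,0],[0,0,0,0,0,0,0],[0,0,0,0,0,0,0],[0,0,0,0,0,0,0]]';python3 -c "from h import *;where()"
```

```text
clock: 49.25
tcp_pos: [505.5, -8.0, 3.9]
tool_rot: [0.0, 0.127, 0.992, 0.0]
ft_force: [-0.1, 0.7, -0.6]
width: 0.006
grasp_force: 0.3
t 49.25 tray [  8.58 -30.9 ] z 3.93 F tray [-0.29  0.65] -0.58 w 0.006
clock: 50.5
tcp_pos: [506.4, -8.3, 3.9]
tool_rot: [-0.0, 0.127, 0.992, -0.0]
ft_force: [-2.9, 1.7, 0.6]
width: 0.005
grasp_force: 1.5
t 50.5 tray [  9.55 -30.98] z 3.89 F tray [-3.27  0.93] 0.62 w 0.005
```

```bash
python3 -m inch '[[-0.2,0,0,0,0,0,0],[-0.2,0,0,0,0,0,0],[-0.2,0,0,0,0,0,0],[0,0,0,0,0,0,0],[0,0,0,0,0,0,0],[0,0,0,0,0,0,0],[0,0,0,0,0,0,0],[0,0,0,0,0,0,0],[0,0,0,0,0,0,0],[0,0,0,0,0,0,0]]';python3 -c "from h import *;where()"
```

```text
clock: 51.75
tcp_pos: [506.4, -8.5, 3.7]
tool_rot: [-0.001, 0.127, 0.992, -0.0]
ft_force: [-3.7, 3.0, 2.2]
width: 0.003
grasp_force: 2.6
t 51.75 tray [  9.59 -31.19] z 3.72 F tray [-4.33  1.99] 2.17 w 0.003
```

```bash
python3 -m inch '[[1,0,0,0,0,0,0],[4,0,0,0,0,0,0],[2,0,-6,0,0,0,0],[0,0,-25,0,0,0,0],[0,0,-30,0,0,0,0],[0,0,-30,0,0,0,0],[-20,15,-30,0,0,0,0],[-25,15,-20,0,0,0,0],[0,0,0,0,0,0,0],[0,0,0,0,0,0,0]]';python3 - <<'E'
from h import *
where();c,im=grab('w14')
xy=[(-75,-75),(-75,100),(75,100),(75,-75)];px=[proj(c,*p,18) for p in xy]
H=cv2.getPerspectiveTransform(np.float32(px),np.float32([[(p[1]+75)*3,(p[0]+75)*3] for p in xy]));cv2.imwrite('pics/final.png',cv2.warpPerspective(im,H,(525,450)))
E
```

```text
clock: 53.0
tcp_pos: [550.8, 10.9, 144.5]
tool_rot: [-0.001, 0.128, 0.992, -0.0]
ft_force: [-0.8, -0.1, -0.5]
width: 0.0
grasp_force: 0.0
t 53.0 tray [47.66 -1.22] z 144.53 F tray [-0.72 -0.27] -0.54 w 0.0
```

View pics/final.png

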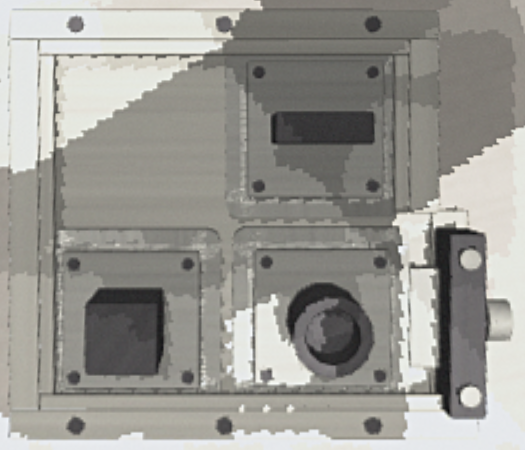

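The final view shows the bar carrier at the near wall (about (-32,31)), the tube carrier against the stop pad (about (32,33)), and the block carrier at the far wall (about (32,-31)). All three match the contacts I felt.

```bash
python3 -c "
from bench import *
print(sign_off())"
```

```text
the job is handed in; nothing more can be done
None
```

The job is done and handed in at about 53 s: the bar carrier is home in the near left station, the tube carrier was pressed on the stop at about 10 N (no reading over 11 N) for over 1.5 s, and the block carrier is at the far wall; the sleeve and collet were never approached, though the last picture did not include them.

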